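# Stack the breakfast cups and slide them under the glass shelf

## Task

Gently nest the spare cup upright in the same-shaped cup that stands on the wooden paddle board. Then slide the board, with the stacked cups standing on it, flat along the table in between the wooden sides of the glass-topped riser until it meets the back rail, with its handle pointing straight out of the front. Do not lift the board, drop or tip the cups, or disturb the jar, the mug and the bowl.

Things in the scene. Friction and masses are not known exactly. Their poses are not given: they have to be found in the camera images.
- riser: Fixed buffet riser, sizes in mm: two wooden side panels (18 thick, 130 deep, 190 high) 160 apart (inner faces y = +-80), open in front; clear glass shelf on top (underside 190, top 198 high; x = -80 to 65, y = +-105); wooden back rail 25 high joins the panels, its front face at x = 45. Origin: on the table midway between the panels. x: from the open front (robot's side) to the back rail; z up.
- board: Loose wooden paddle board lying on the table in front of the riser, 20 mm thick, about 350 g: a plate 110 (x) by 120 (y) with a straight handle 30 wide from x = -55 to x = -174. Origin: centre of the plate's underside; x points away from the handle, z up. Fully home, its far edge (x = 55) is at the riser's back rail.
- board_grip (a point): Point on the centreline of the board's handle at half its thickness: 140 mm from the plate's centre, 10 mm above the table.
- cup_board: Tan ceramic stacking cup without handle, 90 mm high, 220 g, upright near the middle of the board's plate. Upper part outer diameter 65 to 67 (mouth 57 wide inside); below it a narrower foot 51 in diameter (46 at the very bottom) up to a flat shoulder at height 36 to 38. Origin: centre of the underside; z up.
- cup_spare: The spare cup, identical to cup_board, upright on the table off to the left or right. Origin: centre of the underside; z up. Nested, its foot is in the other cup's mouth and its shoulder rests on the rim: its origin is then 53 mm above the other's origin and the stack is 143 high.
- jar: Bystander: closed amber jam jar with metal cap and paper label, diameter 68, 110 mm high, standing on the table to the right or left, on the other side of the board from the spare cup. Origin: centre of the underside.
- mug: Bystander: white mug with a handle, diameter 80, 90 mm high, on the table to the left of the riser. Origin: centre of the underside.
- bowl: Bystander: black bowl, diameter 130, 55 mm high, on the table to the right of the riser. Origin: centre of the underside.

How it is judged:
On the way, in this order (a step that is already met when the one before it is completed fails the run):
1. the spare cup is nested upright in the cup on the board and released (horizontal distance between cup_spare and cup_board below 0.008 m and z of cup_spare in the frame of cup_board between 0.048 and 0.058 m and angle between each of cup_spare, cup_board's own z axis and vertical below 0.07 rad and x of cup_board in the frame of board between -0.045 and 0.045 m and y of cup_board in the frame of board between -0.045 and 0.045 m and z of cup_board in the frame of board between 0.015 and 0.025 m and contact force between the fingers and cup_spare below 0.05 N), for 0.2 s.
2. the board is home under the glass with the nested cups on it (x of board in the frame of riser between -0.024 and 0 m and y of board in the frame of riser between -0.03 and 0.03 m and x of board_grip in the frame of riser below -0.12 m and angle between the x axis of board and the x axis of riser, either way round below 0.2 rad and height (world z) of board below 0.006 m and horizontal distance between cup_spare and cup_board below 0.008 m and z of cup_spare in the frame of cup_board between 0.048 and 0.058 m and angle between each of cup_spare, cup_board's own z axis and vertical below 0.07 rad and x of cup_board in the frame of board between -0.045 and 0.045 m and y of cup_board in the frame of board between -0.045 and 0.045 m and z of cup_board in the frame of board between 0.015 and 0.025 m), for 0.2 s.
At the end, for the whole second after the job is handed in: Board flat between the riser's sides, far edge within 14 mm of the back rail, handle out of the front, within 0.2 rad of straight; first cup upright on its plate (within 45 mm of the centre), spare cup nested upright in it (axes within 8 mm, 48 to 58 mm higher, tilt under 0.07 rad); all at rest (all of step 2 and linear speed of each of board, cup_board, cup_spare below 0.02 m/s); the robot touches nothing.
It fails at once if the board is lifted more than 30 mm off the table or tipped by more than 0.25 rad (height (world z) of board above 0.03 m or angle between board's own z axis and vertical above 0.25 rad).
It fails at once if a cup is tipped by more than 0.6 rad (angle between any of cup_spare, cup_board's own z axis and vertical above 0.6 rad).
It fails at once if a cup is dropped (moves faster than 0.7 m/s while the fingers do not touch it) ((linear speed of cup_spare above 0.7 m/s and contact force between the fingers and cup_spare below 0.05 N) or (linear speed of cup_board above 0.7 m/s and contact force between the fingers and cup_board below 0.05 N)).
It fails at once if the jar, mug or bowl is moved by more than 25 mm or tipped by more than 0.3 rad (distance of any of jar, mug, bowl from where it was at the start of the episode above 0.025 m or angle between any of jar, mug, bowl's own z axis and vertical above 0.3 rad).
It also fails if it takes over 64 s, if anything falls off the work surface, if the arm or the gripper's body presses on something with over 40 N, if the wrist force passes 120 N, or if a joint passes its speed limit or range.

## Robot

A 6-joint arm with a two-finger parallel gripper is mounted at the origin on the work surface. World frame = base frame: x ahead of the robot, y to its left, z up, the work surface at z = 0. Lengths are in m, angles in rad, forces in N, time in s.
With the tool pointing down it reaches from about 0.3 to 0.775 m from the base axis. Payload 14.6 kg.
Tool frame: the origin (TCP) lies at the very end of the fingers, on their centre line; the grasp point (between the pads) lies 19 mm behind it; x points along the fingers, y is the direction in which the jaws open and shut, and the axes are right-handed (so a half turn about x gives the same grasp; the last joint's range is limited). The gripper opens to 94 mm and grips with 3 to 60 N. Pads are 16 mm wide; open, the fingers measure 119 mm over their backs; the gripper's body (75 mm by 177 mm) begins 78 mm behind the grasp point.
Start: joints at [-1.292, 0.3, 1.521, -0, 1.321, -0.067], TCP at [0.186, -0.517, 0.205] pointing down, gripper open.
Joint ranges: [-3.03, 3.03], [-0.79, 2.21], [0.23, 2.52], [-1.04, 4.18], [0, 3.07], [-2.55, 2.55]. Speed limits (rad/s): [2.22, 2.22, 2.57, 3.14, 3.14, 3.14].

## Interface

Orientations are given as [roll, pitch, yaw] about the fixed x, y, z axes, in that order (R = Rz(yaw) Ry(pitch) Rx(roll)).
In Python, from station import ctrl, viewer, hand_in gives the robot as it stands. The module is installed in compiled form; this text tells all that it offers.
- The arm moves only by the tool play_rows, never from a script. Its argument "deltas" is a list that holds one entry, the list of rows, each a list of 7 numbers: the shift along the tool's x, y, z in mm, then the turn, a rotation vector about the tool's x, y, z in rad, then the finger opening in mm, from 0 to 94. In form: [[[dx, dy, dz, ax, ay, az, gripper], ...]]. A call has 1 to 10 rows; each row shifts and turns the commanded pose from where the row before left it, along the tool's axes as they then stand; what a row does not reach is not made up. A row lasts 1/10 s, in which the tool goes at most 50 mm and 8.59 degrees, less where a joint would pass 70% of its speed; a pose out of reach is approached as far as the arm can. A call with a gripper value outside its range is refused whole. The fingers move at their own pace and stop on an object; "grip_force" is the grip in N (left out, the last holds). Time passes only in rows, so rows that do not move let the fingers close. It gives the time, the measured TCP pose, the force and the opening at its end, in the units of the state.
- ctrl.get_obs(): the state, without advancing time (a new reading comes with each control period).
- viewer.camera(name): name is "scene" or "top" or "wrist"; returns a dict with "img" (384x512x3 uint8, red, green, blue), "fx", "fy", "cx", "cy" (pixels), "rvec" (rotation vector, rad) and "tvec" (3), from world to camera coordinates, as OpenCV has them. Camera axes: x right, y down, z forward; pixel columns grow to the right and rows downward; lengths in m; the calibration is good to about 2 mm. A picture is of the moment at which its call begins. There is no depth.
- hand_in(): hands the job in, once; it reports no verdict.
The state is a dict: "time_s": time; "qpos": joint angles; "joint_vel": joint speeds; "tau": joint torques, N m; "ee_pos": TCP position; "eef_rot": TCP orientation; "force": force on the tool from outside, world axes, zero at the start; "moment": the same for the moment, N m; "grip_width": finger opening in m.
Only numpy, scipy, OpenCV 4.12 (cv2) and the standard library are available. Lean on these libraries where they do the work, as an engineer would, in place of code of your own. Each camera call takes 0.05 s, during which the arm holds its last target.

## Working session

There is one attempt and no reset: what is moved stays moved. The work goes in short steps, Python scripts to look and compute and a tool call to move; the robot and the scene stay as the last step left them, time stands still between calls to the robot, and variables do not carry over. Pictures are saved under pics/ and viewed, and the job is handed in when it is done.

Besides the shell and the picture viewer there is one more tool, called after "Emit:" by a JSON object that holds its "fn" and its "kwargs". play_rows: Moves the arm, as the interface text tells. Its arguments: {"type":"object","properties":{"deltas":{"type":"array","items":{"type":"array","items":{"type":"array","items":{"type":"number"}}}},"grip_force":{"type":"number"}},"required":["deltas"]}

```bash
mkdir -p pics
cat > h.py <<'E'
import numpy as np, cv2
from station import ctrl, viewer, hand_in
def shot(n,f):
    c=viewer.camera(n); cv2.imwrite(f'pics/{f}.png',cv2.cvtColor(c['img'],cv2.COLOR_RGB2BGR))
    np.savez(f'pics/{f}.npz',**{k:np.array(v) for k,v in c.items()}); return c
def ray(c,u,v):
    R,_=cv2.Rodrigues(np.array(c['rvec'],float)); t=np.array(c['tvec'],float).ravel()
    d=R.T@np.array([(u-c['cx'])/c['fx'],(v-c['cy'])/c['fy'],1.]); return -R.T@t,d/np.linalg.norm(d)
def onz(c,u,v,z):
    o,d=ray(c,u,v); return o+d*(z-o[2])/d[2]
def proj(c,P):
    P=np.array(P,float).reshape(-1,3)
    K=np.array([[c['fx'],0,c['cx']],[0,c['fy'],c['cy']],[0,0,1.]])
    return cv2.projectPoints(P,np.array(c['rvec'],float),np.array(c['tvec'],float),K,None)[0].reshape(-1,2)
E
python3 - <<'E'
from h import *
for n in ['scene','top','wrist']:
    c=shot(n,n+'0'); o,d=ray(c,256,192); print(n,c['fx'],o.round(3),d.round(3))
o=ctrl.get_obs(); print({k:np.round(v,3) for k,v in o.items()})
E
```

```text
scene 437.72241031390695 [ 0.836 -0.523  0.897] [-0.226  0.51  -0.83 ]
top 355.5792012287725 [ 0.523 -0.004  0.91 ] [ 0.096 -0.007 -0.995]
wrist 292.2236170995461 [ 0.254 -0.491  0.384] [-0.247 -0.09  -0.965]
{'time_s': np.float64(0.15), 'qpos': array([-1.292,  0.3  ,  1.521, -0.   ,  1.321, -0.067]), 'joint_vel': array([ 0.003, -0.001, -0.001,  0.   ,  0.001, -0.001]), 'tau': array([-1.0000e-03, -5.3197e+01, -3.5283e+01,  7.1000e-02,  2.4000e-02,
       -0.0000e+00]), 'ee_pos': array([ 0.186, -0.517,  0.205]), 'eef_rot': array([-1.62 ,  1.57 ,  1.867]), 'force': array([ 0.273,  0.1  , -0.851]), 'moment': array([-0.053,  0.015, -0.026]), 'grip_width': np.float64(0.094)}
```

View pics/scene0.png

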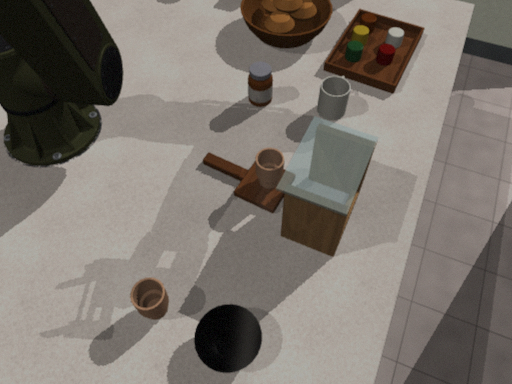

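View pics/top0.png

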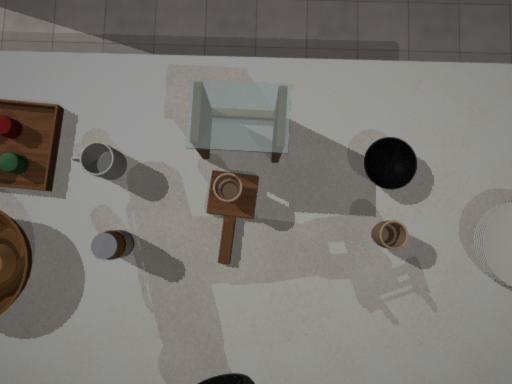

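View pics/wrist0.png

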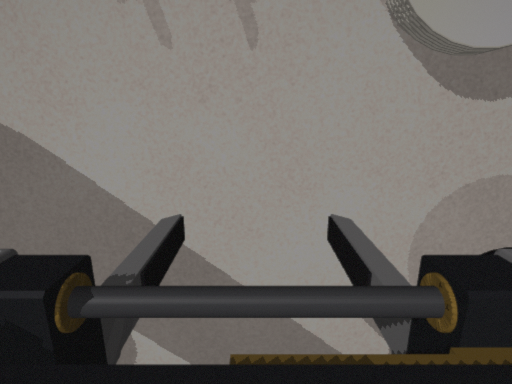

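Top view: the board plate is at about (233,194) with its handle end at (226,262). The board cup's rim is at (229,187), the spare at (390,234), the riser at x 190–290, y 82–160, the jar at (107,245), the mug at (97,159) and the bowl at (390,163). I'll zoom in next.

Run:
```python
import cv2,numpy as np
t=cv2.imread('pics/top0.png')
a=cv2.resize(t[75:275,180:300],None,fx=3,fy=3,interpolation=cv2.INTER_CUBIC)
b=cv2.resize(t[205:260,360:420],None,fx=6,fy=6,interpolation=cv2.INTER_CUBIC)
o=np.zeros((600,730,3),np.uint8); o[:600,:360]=a;o[:330,365:725]=b
o=cv2.convertScaleAbs(o,alpha=1.6); cv2.imwrite('pics/z0.png',o)
s=cv2.imread('pics/scene0.png')
a=cv2.resize(s[110:260,195:390],None,fx=4,fy=4,interpolation=cv2.INTER_CUBIC)
cv2.imwrite('pics/z1.png',cv2.convertScaleAbs(a,alpha=1.6))
```

```text
(no output)
```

View pics/z0.png

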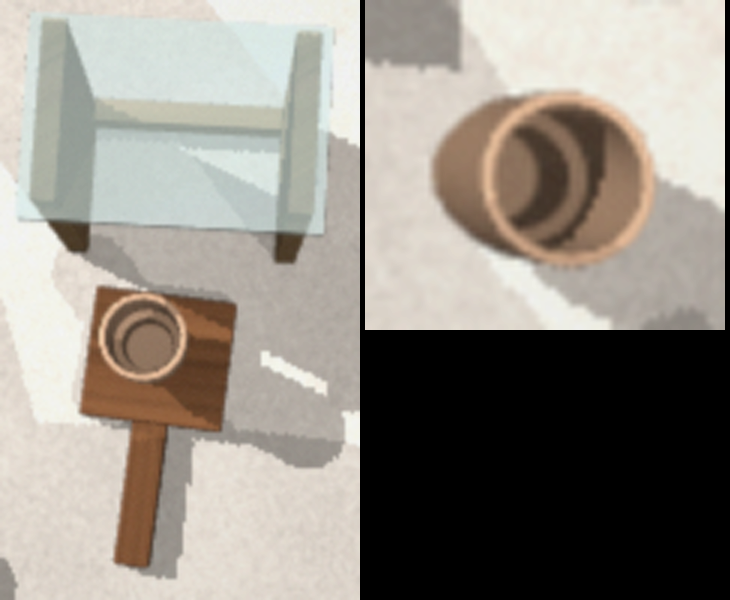

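View pics/z1.png

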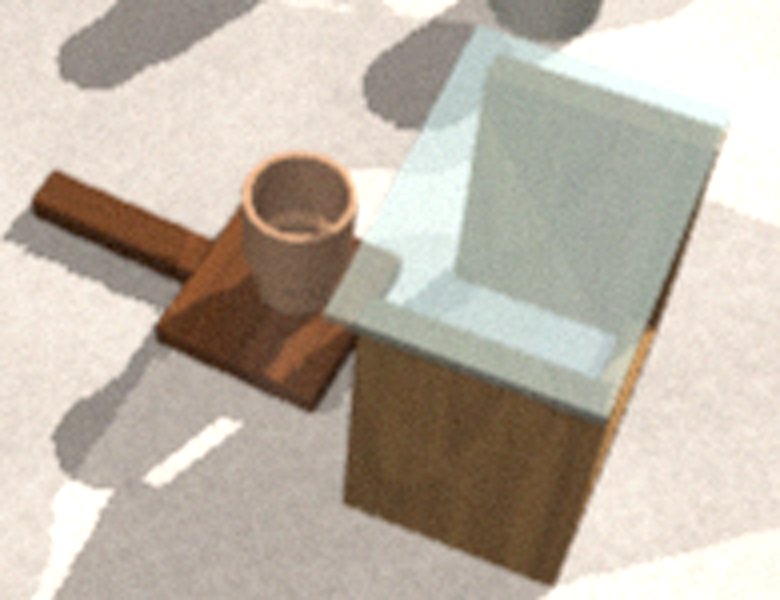

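```bash
cat > m0.py <<'E'
from h import *
T=dict(np.load('pics/top0.npz')); S=dict(np.load('pics/scene0.npz'))
def tz(x,y,z): return onz(T,180+x/3-1/3,75+y/3-1/3,z)
def sz(x,y,z): return onz(S,195+x/4-3/8,110+y/4-3/8,z)
print('boardcup top',tz(142.5,337,.11).round(4),'scene',sz(300,196,.11).round(4))
print('boardcup rim width',np.linalg.norm(tz(99,337,.11)-tz(186,337,.11)),np.linalg.norm(sz(243,197,.11)-sz(357,197,.11)))
sp=onz(T,360+204/6-.4,205+178/6-.4,.09); print('spare top',sp.round(4),'proj scene',proj(S,sp))
bc=np.array([tz(*p,.02) for p in [(98,287),(237,303),(220,430),(80,414)]]);print('board corners',bc.round(4).tolist())
print('sides',[round(float(np.linalg.norm(bc[i]-bc[(i+1)%4])),4) for i in range(4)],bc.mean(0))
he=(tz(115,562,.02)+tz(150,566,.02))/2; d=bc.mean(0)-he; print('handle end',he,np.linalg.norm(d),'yaw',np.arctan2(d[1],d[0]))
g=np.array([tz(*p,.198) for p in [(33,15),(332,28),(323,235),(18,220)]]);print('glass',g.round(4).tolist(),[round(float(np.linalg.norm(g[i]-g[(i+1)%4])),4) for i in range(4)])
e=g[1]-g[2]+g[0]-g[3]; print('riser yaw',np.arctan2(e[1],e[0])); 
f=g[0]-g[1]+g[3]-g[2];print('yaw2',np.arctan2(-f[0],f[1]),'ctr',g.mean(0))
print('panel feet',[tz(*p,0).round(4).tolist() for p in [(74,252),(88,250),(277,262),(293,262)]])
for n,p,z in [('jar',(105,246),.11),('mug',(97,159),.09),('bowl',(390,163),.055)]: print(n,onz(T,*p,z).round(3))
E
python3 m0.py
python3 - <<'E'
import cv2
s=cv2.imread('pics/scene0.png')
cv2.imwrite('pics/z2.png',cv2.convertScaleAbs(cv2.resize(s[265:335,115:185],None,fx=8,fy=8,interpolation=cv2.INTER_CUBIC),alpha=1.6))
E
```

```text
boardcup top [0.6101 0.0564 0.11  ] scene [0.6136 0.0563 0.11  ]
boardcup rim width 0.06561524830198573 0.06498032349392055
spare top [ 0.5144 -0.327   0.09  ] proj scene [[145.81442809 293.46393548]]
board corners [[0.6611, 0.1021, 0.02], [0.6509, -0.0153, 0.02], [0.5438, -0.0041, 0.02], [0.5538, 0.113, 0.02]]
sides [0.1178, 0.1076, 0.1175, 0.1079] [0.6023927  0.04889938 0.02      ]
handle end [0.43151961 0.06482424 0.02      ] 0.1716135630529349 yaw -0.09292858157958045
glass [[0.8212, 0.1329, 0.198], [0.8178, -0.073, 0.198], [0.6734, -0.0698, 0.198], [0.6778, 0.1369, 0.198]] [0.206, 0.1444, 0.2068, 0.1435]
riser yaw -0.02488992919707483
yaw2 -0.019195440898304564 ctr [0.74754204 0.03172131 0.198     ]
panel feet [[0.6941, 0.1263, 0.0], [0.6962, 0.1143, 0.0], [0.6904, -0.0491, 0.0], [0.6907, -0.0629, -0.0]]
jar [0.47  0.325 0.11 ]
mug [0.669 0.364 0.09 ]
bowl [ 0.686 -0.333  0.055]
```

View pics/z2.png

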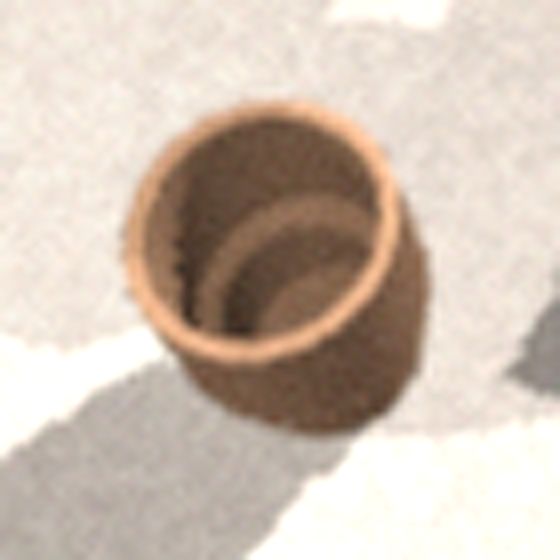

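```bash
cat >> h.py <<'E'
from scipy.spatial.transform import Rotation as Ro
def pose():
    o=ctrl.get_obs(); return np.array(o['ee_pos']),Ro.from_euler('xyz',o['eef_rot']).as_matrix(),o
def to(p,Rt=None):
    q,R,o=pose()
    print('t',round(float(o['time_s']),2),'pos',q.round(4),'F',np.round(o['force'],2),'w',round(float(o['grip_width']),4))
    print('tool-frame shift mm',(R.T@(np.array(p)-q)*1000).round(1))
    if Rt is not None: print('rotvec',Ro.from_matrix(R.T@Rt).as_rotvec().round(4))
DN=np.array([[0,0,1.],[0,1,0],[-1,0,0]]) # cols: x=-z, y=+y, z=+x
DN2=np.array([[0,0,-1.],[0,-1,0],[-1,0,0]])
def yawed(a,D): return Ro.from_euler('z',a).as_matrix()@D
E
python3 - <<'E'
from h import *
S=dict(np.load('pics/scene0.npz'))
print('spare scene',onz(S,147.4,293.3,.09))
q,R,o=pose();print(R.round(3)); to([.515,-.327,.25],DN);to([.515,-.327,.25],DN2)
E
```

```text
spare scene [ 0.51702275 -0.32551393  0.09      ]
[[-0.     0.339 -0.941]
 [ 0.001 -0.941 -0.339]
 [-1.    -0.001 -0.   ]]
t 0.15 pos [ 0.1864 -0.5173  0.205 ] F [ 0.27  0.1  -0.85] w 0.0939
tool-frame shift mm [ -44.9  -67.7 -373.7]
rotvec [-2.7958e+00 -1.1000e-03  1.0000e-04]
t 0.15 pos [ 0.1864 -0.5173  0.205 ] F [ 0.27  0.1  -0.85] w 0.0939
tool-frame shift mm [ -44.9  -67.7 -373.7]
rotvec [3.458e-01 1.000e-04 8.000e-04]
```

Emit:
{"fn": "play_rows", "kwargs": {"deltas": [[[-10,-8,-30,0,0,0,94],[-15,-8,-45,0,0,0,94],[-20,-9,-49,0,0,0,94],[0,-9,-49,0,0,0,94],[0,-9,-49,0,0,0,94],[0,-8,-49,0,0,0,94],[0,-8,-49,0,0,0,94],[0,-8,-40,0.1,0,0,94],[0,0,0,0.13,0,0,94],[0,0,0,0.116,0,0,94]]]}}

```text
time_s: 1.15
ee_pos: [0.5003, -0.333, 0.2484]
eef_rot: [-0.615, 1.57, 2.523]
force: [-0.0, 0.1, 0.2]
grip_width: 0.0944
```

Emit:
{"fn": "play_rows", "kwargs": {"deltas": [[[0,0,0,0,0,0,94],[0,0,0,0,0,0,94]]]}}

```text
time_s: 1.35
ee_pos: [0.4993, -0.3342, 0.2489]
eef_rot: [-0.651, 1.57, 2.494]
force: [0.1, 0.2, 0.3]
grip_width: 0.0941
```

Run:
```python
from h import *
c=shot('wrist','w1'); to([.516,-.3265,.25],DN2)
print(proj(c,[[.516,-.3265,.09]]))
```

```text
t 1.4 pos [ 0.4993 -0.3342  0.249 ] F [ 0.17  1.17 -0.84] w 0.0941
tool-frame shift mm [ -1.   -7.7 -16.8]
rotvec [0.0027 0.0002 0.0001]
[[250.16791001 161.83160917]]
```

View pics/w1.png

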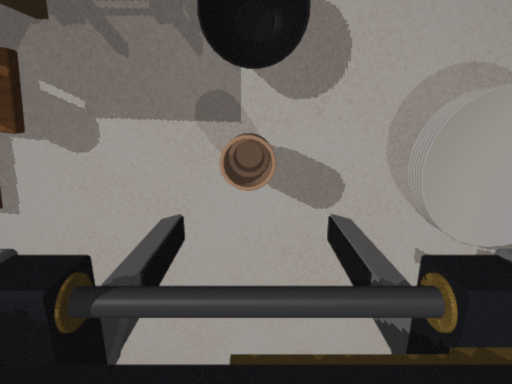

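The wrist view shows the spare's rim centred at (248,161), which puts it at about (0.516, -0.325). This agrees with the other cameras to within 2 mm, so I'll descend.

Emit:
{"fn": "play_rows", "kwargs": {"deltas": [[[10,-5,-9,0.003,0,0,94],[20,-4,-8,0,0,0,94],[30,0,0,0,0,0,94],[30,0,0,0,0,0,94],[30,0,0,0,0,0,94],[25,0,0,0,0,0,94],[20,0,0,0,0,0,94],[15,0,0,0,0,0,94],[0,0,0,0,0,0,94],[0,0,0,0,0,0,94]]]}}

```text
time_s: 2.4
ee_pos: [0.5168, -0.3252, 0.0695]
eef_rot: [2.575, 1.57, -0.569]
force: [-0.0, 0.5, 1.0]
grip_width: 0.0938
```

Run:
```python
from h import *
shot('wrist','w2'); to([.516,-.325,.045],DN2)
c=shot('scene','s2')
```

```text
t 2.45 pos [ 0.517  -0.3254  0.07  ] F [ 0.23 -0.62  0.49] w 0.094
tool-frame shift mm [25.  -0.4  1. ]
rotvec [-0.0029 -0.0012 -0.0008]
```

View pics/w2.png

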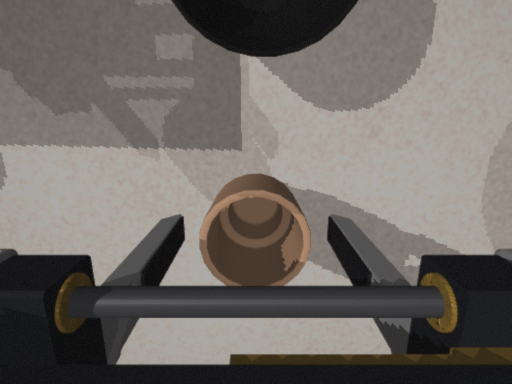

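View pics/s2.png

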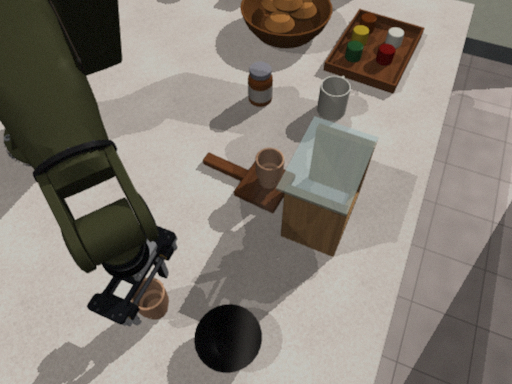

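The cup's rim runs from x=200 to 310, midway between the fingers at 185 and 328. I'll lower another 25 mm and close gently.

Emit:
{"fn": "play_rows", "kwargs": {"deltas": [[[13,0,1,-0.003,0,0,94],[12,0,0,0,0,0,94],[0,0,0,0,0,0,94],[0,0,0,0,0,0,80],[0,0,0,0,0,0,70],[0,0,0,0,0,0,60],[0,0,0,0,0,0,60],[0,0,0,0,0,0,60],[0,0,0,0,0,0,60],[0,0,0,0,0,0,60]]], "grip_force": 20}}

```text
time_s: 3.5
ee_pos: [0.5156, -0.3252, 0.0444]
eef_rot: [2.736, 1.57, -0.406]
force: [0.3, 0.9, 3.2]
grip_width: 0.065
```

Emit:
{"fn": "play_rows", "kwargs": {"deltas": [[[0,0,0,0,0,0,60],[-10,0,0,0,0,0,60],[-20,0,0,0,0,0,60],[-30,0,0,0,0,0,60],[-40,0,0,0,0,0,60],[-40,0,0,0,0,0,60],[-25,0,0,0,0,0,60],[-10,0,0,0,0,0,60],[0,0,0,0,0,0,60],[0,0,0,0,0,0,60]]]}}

```text
time_s: 4.5
ee_pos: [0.515, -0.3248, 0.2174]
eef_rot: [-0.612, 1.568, 2.53]
force: [0.9, 0.3, -2.8]
grip_width: 0.065
```

Run:
```python
from h import *
shot('top','t3');shot('wrist','w3'); to([.611,.056,.22],DN2)
```

```text
t 4.6 pos [ 0.515  -0.3248  0.2172] F [ 0.43 -0.06 -2.75] w 0.0651
tool-frame shift mm [  -2.4 -380.8  -95.9]
rotvec [-0.0002  0.0024  0.0017]
```

View pics/w3.png

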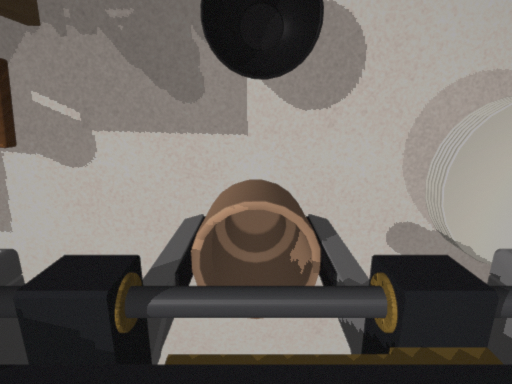

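The cup is held (65 mm opening, about 2.8 N of load). I'll carry it over the board cup.

Emit:
{"fn": "play_rows", "kwargs": {"deltas": [[[-1,-10,-4,0,0,0,60],[-1,-25,-10,0,0,0,60],[-1,-40,-10,0,0,0,60],[0,-45,-10,0,0,0,60],[0,-45,-10,0,0,0,60],[0,-45,-10,0,0,0,60],[0,-45,-10,0,0,0,60],[0,-45,-10,0,0,0,60],[0,-40,-10,0,0,0,60],[0,-25,-8,0,0,0,60]]]}}

```text
time_s: 5.6
ee_pos: [0.6074, 0.0435, 0.2215]
eef_rot: [-0.425, 1.57, 2.719]
force: [0.2, -1.0, -2.2]
grip_width: 0.065
```

Emit:
{"fn": "play_rows", "kwargs": {"deltas": [[[0,-11,-3,0,0.002,0.002,60],[0,-5,-1,0,0,0,60],[0,0,0,0,0,0,60],[0,0,0,0,0,0,60],[0,0,0,0,0,0,60]]]}}

```text
time_s: 6.1
ee_pos: [0.6114, 0.0548, 0.2222]
eef_rot: [2.351, 1.568, -0.792]
force: [-0.1, 0.3, -2.3]
grip_width: 0.0651
```

Run:
```python
from h import *
shot('top','t4');shot('scene','s4');shot('wrist','w4'); to([.611,.056,.22],DN2)
t=cv2.imread('pics/top0.png')
a=cv2.resize(cv2.imread('pics/t4.png')[75:275,180:300],None,fx=3,fy=3,interpolation=cv2.INTER_CUBIC)
b=cv2.resize(cv2.imread('pics/s4.png')[90:240,195:305],None,fx=4,fy=4,interpolation=cv2.INTER_CUBIC)
o=np.zeros((600,800,3),np.uint8);o[:,:360]=a;o[:,360:800]=b
cv2.imwrite('pics/z4.png',cv2.convertScaleAbs(o,alpha=1.6))
```

```text
t 6.25 pos [0.6115 0.0552 0.2222] F [ 0.13  0.07 -2.84] w 0.065
tool-frame shift mm [ 2.2 -0.8  0.5]
rotvec [-0.0011 -0.0021 -0.002 ]
```

View pics/z4.png

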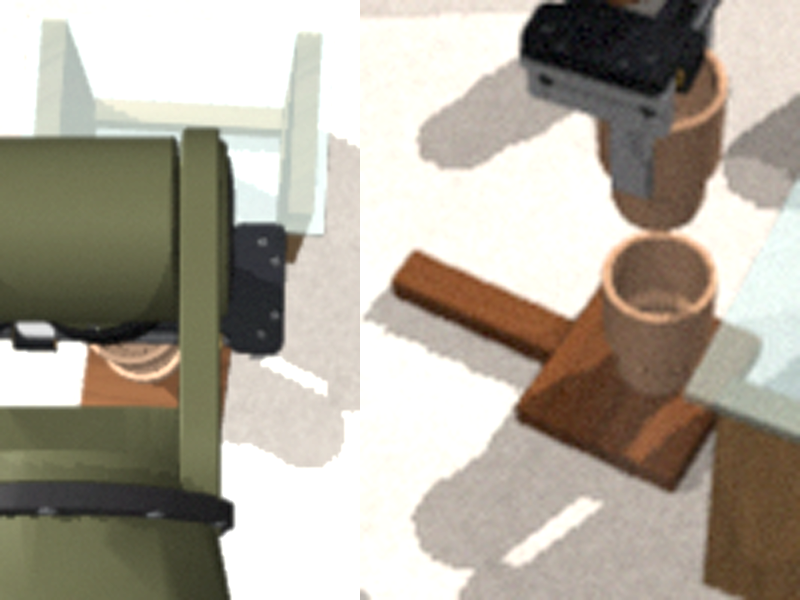

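View pics/w4.png

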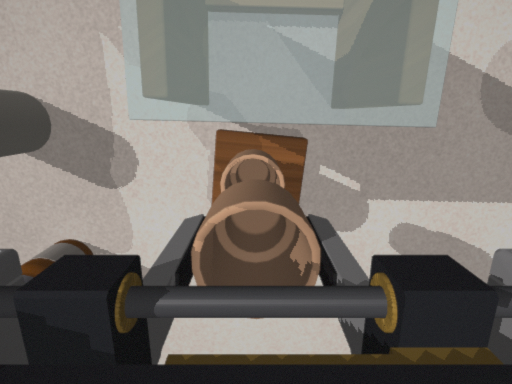

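Run:
```python
import cv2
s=cv2.imread('pics/w4.png')
cv2.imwrite('pics/z5.png',cv2.convertScaleAbs(cv2.resize(s[125:275,180:330],None,fx=4,fy=4,interpolation=cv2.INTER_CUBIC),alpha=1.6))
s=cv2.imread('pics/s4.png')
cv2.imwrite('pics/z6.png',cv2.convertScaleAbs(cv2.resize(s[90:170,240:310],None,fx=7,fy=7,interpolation=cv2.INTER_CUBIC),alpha=1.6))
```

```text
(no output)
```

View pics/z5.png

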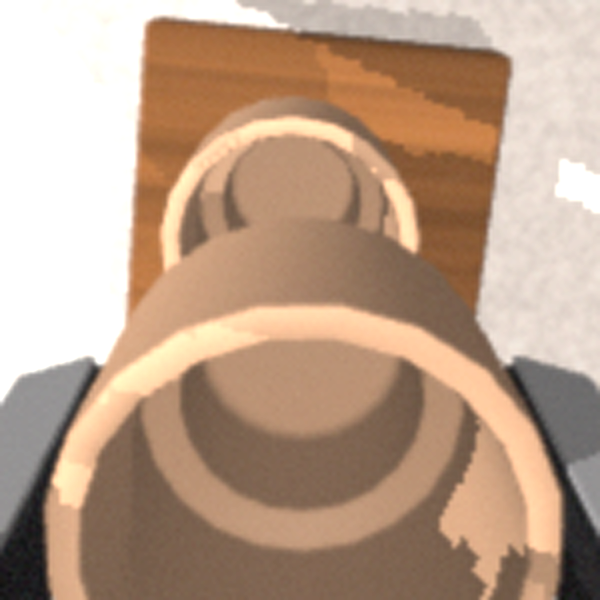

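View pics/z6.png

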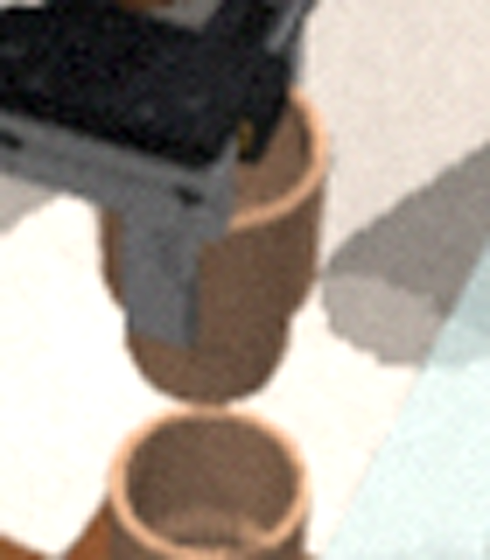

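Run:
```python
from h import *
W=dict(np.load('pics/w4.npz'));S=dict(np.load('pics/s4.npz'))
w=lambda x,y,z:onz(W,180+x/4-3/8,125+y/4-3/8,z)
s=lambda x,y,z:onz(S,240+x/7-3/7,90+y/7-3/7,z)
bt=w(290,116,.11); print('board cup wrist: y',bt[1],'x',bt[0]-.033, 'lr', w(161,230,.11),w(419,230,.11))
zt=.2222-.045+.09
ht=w(304,305,zt); print('held wrist: y',ht[1],'x',ht[0]-.033,'lr',w(46,520,zt),w(561,520,zt))
def circ(c,z,r): 
    a=np.linspace(0,2*np.pi,180); return np.c_[c[0]+r*np.cos(a),c[1]+r*np.sin(a),0*a+z]
def ext(P):
    p=proj(S,P); p=(p-[240,90])*7+3; return 'x',p[:,0].min().round(),p[:,0].max().round(),'y',p[:,1].min().round(),p[:,1].max().round()
c=[.611,.056]
print('scene pred board rim',ext(circ(c,.11,.033)),'seen 108 312 y 407')
q=[.6115,.0552]
print('pred held bottom',ext(circ(q,.1772,.023)),'seen ymax 402; foot', ext(circ(q,.19,.0255)),'seen 130 287')
print('px/mm scene: dx,dy', (proj(S,[[.616,.056,.11]])-proj(S,[[.611,.056,.11]]))*7/5,(proj(S,[[.611,.061,.11]])-proj(S,[[.611,.056,.11]]))*7/5)
```

```text
board cup wrist: y 0.05949243607737881 x 0.6114393296021101 lr [0.61525617 0.09264356 0.11      ] [0.6151348  0.02658024 0.11      ]
held wrist: y 0.05632303846728445 x 0.6097693363727922 lr [0.6145701  0.08884891 0.2672    ] [0.61441553 0.02396884 0.2672    ]
scene pred board rim ('x', np.float64(101.0), np.float64(304.0), 'y', np.float64(403.0), np.float64(563.0)) seen 108 312 y 407
pred held bottom ('x', np.float64(132.0), np.float64(282.0), 'y', np.float64(292.0), np.float64(406.0)) seen ymax 402; foot ('x', np.float64(124.0), np.float64(292.0), 'y', np.float64(258.0), np.float64(385.0)) seen 130 287
px/mm scene: dx,dy [[2.83772531 0.95215397]] [[ 1.17053236 -2.2167192 ]]
```

Calibration-bias-corrected estimates put the board cup at about (0.612, 0.0577). I'll shift there and lower to just above the rim, then check.

Emit:
{"fn": "play_rows", "kwargs": {"deltas": [[[5,-1.5,-0.5,0,-0.002,-0.002,60],[12,-1,0,0,0,0,60],[15,0,0,0,0,0,60],[13,0,0,0,0,0,60],[9,0,0,0,0,0,60],[4,0,0,0,0,0,60],[0,0,0,0,0,0,60],[0,0,0,0,0,0,60]]]}}

```text
time_s: 7.05
ee_pos: [0.6123, 0.0584, 0.1646]
eef_rot: [-3.117, 1.57, 0.024]
force: [-0.3, -0.1, -1.3]
grip_width: 0.0648
```

Run:
```python
from h import *
shot('scene','s6');shot('wrist','w6'); to([.612,.0577,.118],DN2)
a=cv2.resize(cv2.imread('pics/s6.png')[100:190,240:320],None,fx=5,fy=5,interpolation=cv2.INTER_CUBIC)
b=cv2.resize(cv2.imread('pics/w6.png')[130:220,216:296],None,fx=5,fy=5,interpolation=cv2.INTER_CUBIC)
cv2.imwrite('pics/z7.png',cv2.convertScaleAbs(np.hstack([a,b]),alpha=1.6))
```

```text
t 7.15 pos [0.6123 0.0584 0.1648] F [ 0.47 -0.01 -0.98] w 0.065
tool-frame shift mm [46.8  0.7  0.4]
rotvec [-0.0002 -0.0011  0.0001]
```

View pics/z7.png

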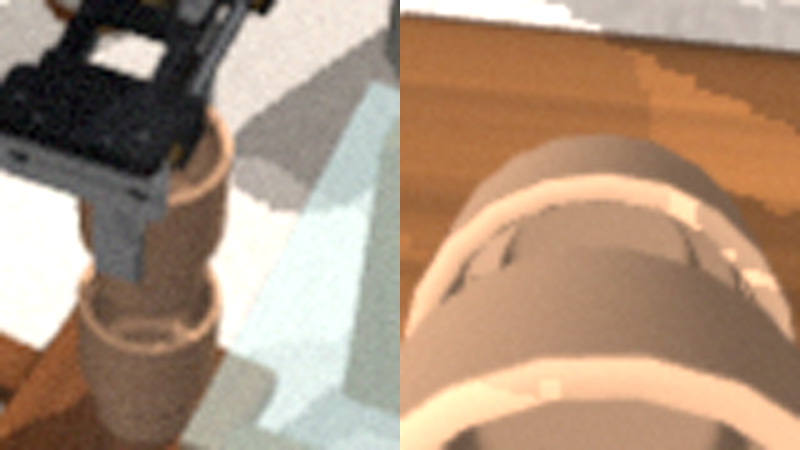

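Emit:
{"fn": "play_rows", "kwargs": {"deltas": [[[4,0,0,0,0,0,60],[4,0,0,0,0,0,60],[4,0,0,0,0,0,60],[4,0,0,0,0,0,60],[4,0,0,0,0,0,60],[0,0,0,0,0,0,60]]]}}

```text
time_s: 7.75
ee_pos: [0.6118, 0.0583, 0.1433]
eef_rot: [0.033, 1.57, -3.109]
force: [0.0, -0.2, -2.2]
grip_width: 0.0653
```

Run:
```python
from h import *
shot('scene','s7');shot('wrist','w7'); to([.612,.0577,.118],DN2); print(pose()[2]['moment'])
a=cv2.resize(cv2.imread('pics/s7.png')[100:190,240:320],None,fx=5,fy=5,interpolation=cv2.INTER_CUBIC)
b=cv2.resize(cv2.imread('pics/w7.png')[130:220,216:296],None,fx=5,fy=5,interpolation=cv2.INTER_CUBIC)
cv2.imwrite('pics/z8.png',cv2.convertScaleAbs(np.hstack([a,b]),alpha=1.6))
```

```text
t 7.85 pos [0.6121 0.0583 0.144 ] F [ 0.49  0.45 -1.82] w 0.0652
tool-frame shift mm [26.   0.6  0. ]
rotvec [-0.0002  0.0001  0.    ]
[ 0.03509694 -0.00578348  0.00641273]
```

View pics/z8.png

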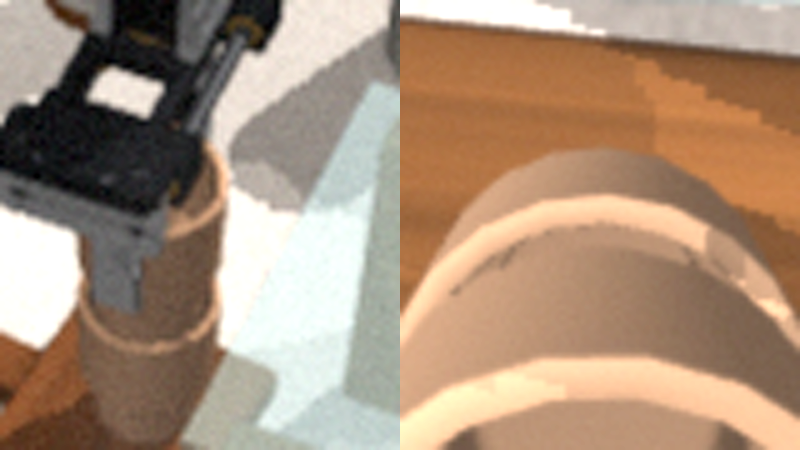

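The foot is 11 mm inside the mouth with no contact force. I'll keep lowering.

Emit:
{"fn": "play_rows", "kwargs": {"deltas": [[[3,0,0,0,0,0,60],[3,0,0,0,0,0,60],[3,0,0,0,0,0,60],[3,0,0,0,0,0,60],[3,0,0,0,0,0,60],[3,0,0,0,0,0,60],[0,0,0,0,0,0,60]]]}}

```text
time_s: 8.55
ee_pos: [0.6118, 0.0583, 0.1255]
eef_rot: [0.034, 1.57, -3.108]
force: [-1.0, 0.7, -1.8]
grip_width: 0.0653
```

Emit:
{"fn": "play_rows", "kwargs": {"deltas": [[[1.5,0,0,0,0,0,60],[1.5,0,0,0,0,0,60],[0,0,0,0,0,0,60],[0,0,0,0,0,0,60]]]}}

```text
time_s: 8.95
ee_pos: [0.6121, 0.0583, 0.1231]
eef_rot: [-2.951, 1.571, 0.19]
force: [-0.4, -0.3, -2.1]
grip_width: 0.0651
```

Emit:
{"fn": "play_rows", "kwargs": {"deltas": [[[1,0,0,0,0,0,60],[1,0,0,0,0,0,60],[0,0,0,0,0,0,60]]]}}

```text
time_s: 9.25
ee_pos: [0.612, 0.0583, 0.1209]
eef_rot: [-0.052, 1.571, 3.09]
force: [-0.1, 0.1, -2.1]
grip_width: 0.0649
```

Run:
```python
from h import *
shot('scene','s8');shot('wrist','w8'); to([.612,.0577,.118],DN2); print(pose()[2]['moment'])
a=cv2.resize(cv2.imread('pics/s8.png')[100:190,240:320],None,fx=5,fy=5,interpolation=cv2.INTER_CUBIC)
b=cv2.resize(cv2.imread('pics/w8.png')[130:220,216:296],None,fx=5,fy=5,interpolation=cv2.INTER_CUBIC)
cv2.imwrite('pics/z9.png',cv2.convertScaleAbs(np.hstack([a,b]),alpha=1.6))
```

```text
t 9.35 pos [0.612  0.0583 0.121 ] F [ 0.22  0.58 -1.92] w 0.0648
tool-frame shift mm [3.  0.6 0. ]
rotvec [-0.0002  0.0001  0.    ]
[ 0.07728741  0.03652931 -0.02158718]
```

View pics/z9.png

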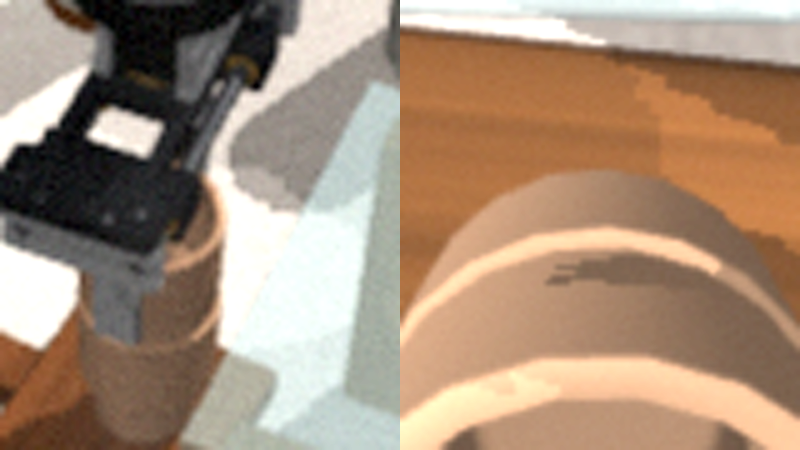

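Emit:
{"fn": "play_rows", "kwargs": {"deltas": [[[1,0,0,0,0,0,60],[1,0,0,0,0,0,60],[0,0,0,0,0,0,60]]]}}

```text
time_s: 9.65
ee_pos: [0.612, 0.0583, 0.1188]
eef_rot: [0.053, 1.57, -3.088]
force: [0.5, -0.1, -1.7]
grip_width: 0.0647
```

Emit:
{"fn": "play_rows", "kwargs": {"deltas": [[[1,0,0,0,0,0,60],[0,0,0,0,0,0,60]]]}}

```text
time_s: 9.85
ee_pos: [0.612, 0.0583, 0.118]
eef_rot: [0.147, 1.571, -2.995]
force: [0.6, -1.1, -1.8]
grip_width: 0.0653
```

Emit:
{"fn": "play_rows", "kwargs": {"deltas": [[[1,0,0,0,0,0,60],[0,0,0,0,0,0,60]]]}}

```text
time_s: 10.05
ee_pos: [0.6123, 0.0583, 0.1176]
eef_rot: [3.12, 1.57, -0.021]
force: [-0.9, 0.3, 3.3]
grip_width: 0.0648
```

Emit:
{"fn": "play_rows", "kwargs": {"deltas": [[[1,0,0,0,0,0,60],[0,0,0,0,0,0,60]]]}}

```text
time_s: 10.25
ee_pos: [0.6127, 0.0583, 0.1175]
eef_rot: [-3.14, 1.568, 0.001]
force: [-2.0, -0.6, 10.4]
grip_width: 0.0654
```

Contact at TCP z of 0.1175 matches full seating. I'll relieve the pressure and open slowly.

Emit:
{"fn": "play_rows", "kwargs": {"deltas": [[[-1,0,0,0,0,0,60],[0,0,0,0,0,0,60],[0,0,0,0,0,0,66],[0,0,0,0,0,0,68],[0,0,0,0,0,0,72],[0,0,0,0,0,0,80],[0,0,0,0,0,0,94],[0,0,0,0,0,0,94],[0,0,0,0,0,0,94]]]}}

```text
time_s: 11.15
ee_pos: [0.612, 0.0583, 0.117]
eef_rot: [-0.073, 1.571, 3.069]
force: [-1.3, -0.3, -0.2]
grip_width: 0.0935
```

Run:
```python
from h import *
shot('scene','s9');shot('wrist','w9'); to([.612,.0577,.118],DN2)
a=cv2.resize(cv2.imread('pics/s9.png')[100:190,240:320],None,fx=5,fy=5,interpolation=cv2.INTER_CUBIC)
b=cv2.resize(cv2.imread('pics/w9.png'),(400,300))
o=np.zeros((450,800,3),np.uint8);o[:,:400]=a;o[:300,400:]=b
cv2.imwrite('pics/z10.png',cv2.convertScaleAbs(o,alpha=1.5))
```

```text
t 11.25 pos [0.612  0.0583 0.1171] F [ 0.12  0.27 -0.38] w 0.0936
tool-frame shift mm [-0.9  0.6  0. ]
rotvec [-0.0001 -0.     -0.    ]
```

View pics/z10.png

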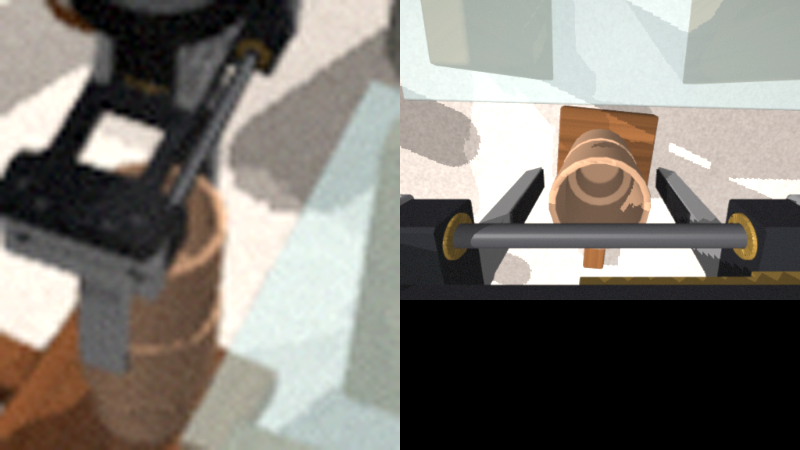

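The cup is released and upright. Next I'll go straight up, then back to the rear part of the handle.

Emit:
{"fn": "play_rows", "kwargs": {"deltas": [[[-5,0,0,0,0,0,94],[-10,0,0,0,0,0,94],[-20,0,0,0,0,0,94],[-30,0,0,0,0,0,94],[-30,0,0,0,0,0,94],[-20,0,0,0,0,0,94],[-10,0,25,0,0,0,94],[0,0,45,0,0,0,94],[0,-3,45,0,0,0,94],[0,-3,30,0,0,0,94]]]}}

```text
time_s: 12.25
ee_pos: [0.4648, 0.0644, 0.243]
eef_rot: [-3.042, 1.57, 0.1]
force: [-0.2, -0.4, -0.1]
grip_width: 0.0941
```

Emit:
{"fn": "play_rows", "kwargs": {"deltas": [[[0,0,18,0.093,0,0,94],[0,0,0,0,0,0,94],[0,0,0,0,0,0,94],[0,0,0,0,0,0,94]]]}}

```text
time_s: 12.65
ee_pos: [0.4499, 0.0643, 0.2423]
eef_rot: [-3.016, 1.571, 0.034]
force: [1.0, 0.4, 0.5]
grip_width: 0.0939
```

Run:
```python
from h import *
shot('scene','s10');c=shot('wrist','w10');shot('top','t10'); to([.449,.0645,.004],yawed(-.093,DN2))
print(proj(c,[[.449,.0645,.02]]))
```

```text
t 12.8 pos [0.4495 0.0643 0.2418] F [0.72 0.89 0.54] w 0.0939
tool-frame shift mm [ 2.378e+02 -2.000e-01  4.000e-01]
rotvec [ 0.0005  0.0006 -0.0001]
[[256.36210327 166.81285762]]
```

View pics/s10.png

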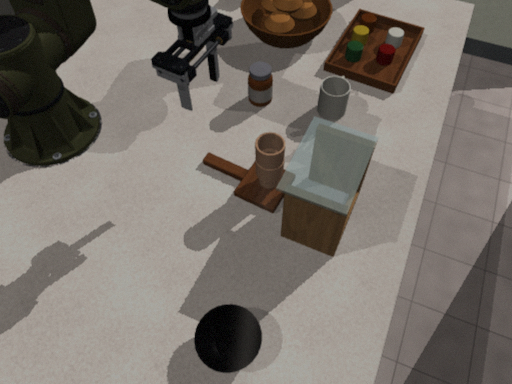

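View pics/w10.png

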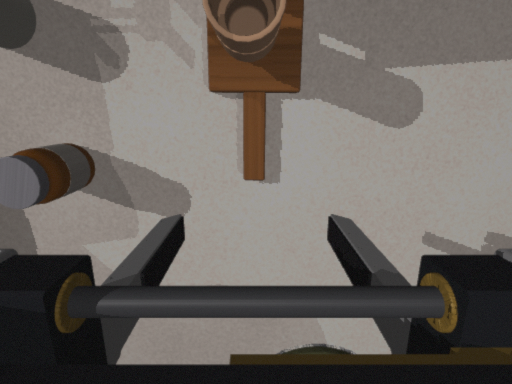

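The wrist view shows the stack standing upright, with the handle at x≈255 running vertically and centred between the fingers. I'll descend to grip it.

Emit:
{"fn": "play_rows", "kwargs": {"deltas": [[[15,0,0,0,0,0,94],[30,0,0,0,0,0,80],[40,0,0,0,0,0,60],[40,0,0,0,0,0,60],[40,0,0,0,0,0,60],[30,0,0,0,0,0,60],[18,0,0,0,0,0,60],[10,0,0,0,0,0,60],[5,0,0,0,0,0,60],[0,0,0,0,0,0,60]]]}}

```text
time_s: 13.8
ee_pos: [0.4492, 0.0644, 0.0141]
eef_rot: [0.386, 1.571, -2.849]
force: [-0.3, 0.4, 0.3]
grip_width: 0.0598
```

Run:
```python
from h import *
c=shot('wrist','w11'); to([.449,.0645,.006],yawed(-.093,DN2))
```

```text
t 13.85 pos [0.4495 0.0644 0.0146] F [0.3  0.36 0.28] w 0.0597
tool-frame shift mm [ 8.6 -0.1  0.5]
rotvec [-0.0001 -0.0008  0.0001]
```

View pics/w11.png

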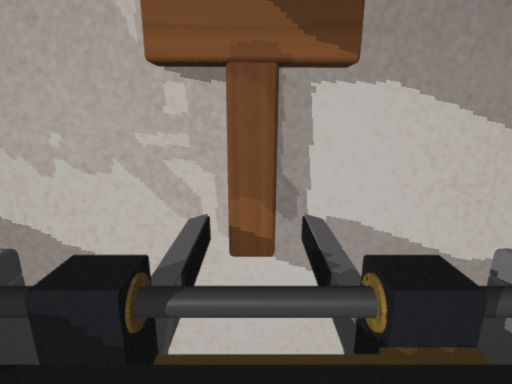

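Emit:
{"fn": "play_rows", "kwargs": {"deltas": [[[5,-1,0,0,0,0,60],[4,-1,0,0,0,0,60],[0,0,0,0,0,0,60],[0,0,0,0,0,0,48],[0,0,0,0,0,0,40],[0,0,0,0,0,0,34],[0,0,0,0,0,0,25],[0,0,0,0,0,0,25],[0,0,0,0,0,0,25],[0,0,0,0,0,0,25]]], "grip_force": 15}}

```text
time_s: 14.85
ee_pos: [0.4493, 0.0664, 0.0052]
eef_rot: [-2.741, 1.571, 0.307]
force: [-1.1, 0.8, 2.6]
grip_width: 0.0299
```

Run:
```python
from h import *
c=shot('wrist','w12'); c=shot('scene','s12'); to([.591,.035,.006],yawed(-.02,DN2))
```

```text
t 14.95 pos [0.4493 0.0664 0.0051] F [-1.91  0.74  2.51] w 0.0297
tool-frame shift mm [  -0.9   18.1 -144. ]
rotvec [-0.0732 -0.0001  0.    ]
```

View pics/s12.png

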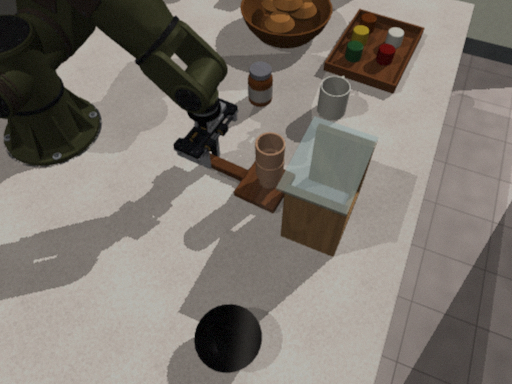

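View pics/w12.png

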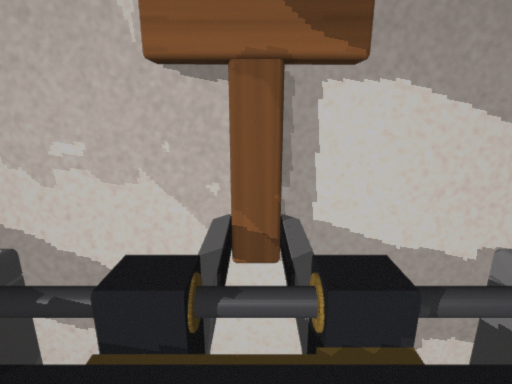

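The handle is gripped at 29.8 mm. I'll slide forward slowly, turning slightly and shifting sideways on the way.

Emit:
{"fn": "play_rows", "kwargs": {"deltas": [[[0,0,-2,0,0,0,25],[0,0.5,-4,-0.003,0,0,25],[0,1,-6,-0.004,0,0,25],[0,1.3,-7,-0.005,0,0,25],[0,1.5,-8,-0.005,0,0,25],[0,1.5,-8,-0.005,0,0,25],[0,1.5,-8,-0.005,0,0,25],[0,1.5,-8,-0.005,0,0,25],[0,1.5,-8,-0.005,0,0,25],[0,1.5,-8,-0.005,0,0,25]]]}}

```text
time_s: 15.95
ee_pos: [0.5142, 0.0497, 0.005]
eef_rot: [0.006, 1.567, 3.097]
force: [-9.9, 2.4, 11.2]
grip_width: 0.0299
```

Run:
```python
from h import *
c=shot('scene','s13');c=shot('wrist','w13'); to([.592,.0364,.006],yawed(-.022,DN2))
```

```text
t 16.05 pos [0.5155 0.0495 0.005 ] F [ 0.5  -1.85  1.76] w 0.0299
tool-frame shift mm [ -1.    9.2 -77. ]
rotvec [-0.0289  0.0002 -0.0001]
```

View pics/s13.png

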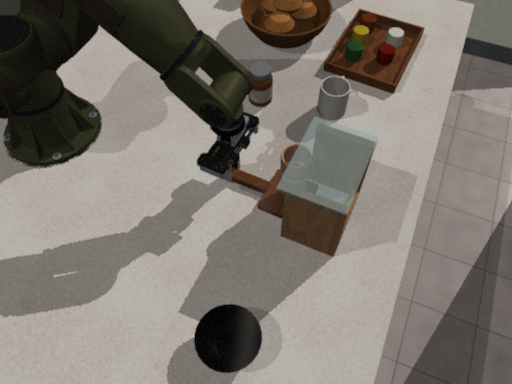

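View pics/w13.png

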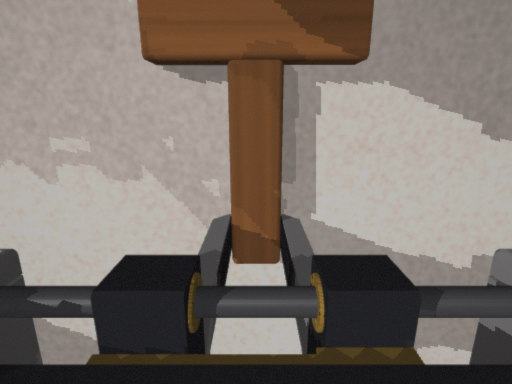

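The board follows without slipping, and the stack is passing under the glass upright.

Emit:
{"fn": "play_rows", "kwargs": {"deltas": [[[0,0.4,-3,-0.003,0,0,25],[0,0.6,-5,-0.003,0,0,25],[0,0.8,-7,-0.003,0,0,25],[0,0.9,-8,-0.003,0,0,25],[0,0.9,-8,-0.003,0,0,25],[0,0.9,-8,-0.003,0,0,25],[0,0.9,-8,-0.003,0,0,25],[0,0.8,-7,-0.003,0,0,25],[0,0.6,-5,-0.003,0,0,25],[0,0.4,-3,-0.002,0,0,25]]]}}

```text
time_s: 17.05
ee_pos: [0.576, 0.0402, 0.005]
eef_rot: [-0.0, 1.568, 3.119]
force: [-10.4, 1.0, 10.3]
grip_width: 0.0298
```

Run:
```python
from h import *
c=shot('scene','s14');c=shot('wrist','w14');c=shot('top','t14'); to([.592,.0364,.006],yawed(-.022,DN2))
a=cv2.resize(cv2.imread('pics/s14.png')[110:250,210:390],None,fx=4,fy=4,interpolation=cv2.INTER_CUBIC)
cv2.imwrite('pics/z14.png',cv2.convertScaleAbs(a,alpha=1.6))
```

```text
t 17.2 pos [0.5763 0.0401 0.005 ] F [-3.84  0.51  4.05] w 0.0297
tool-frame shift mm [ -1.    3.4 -15.7]
rotvec [-0.0001  0.0012 -0.0001]
```

View pics/z14.png

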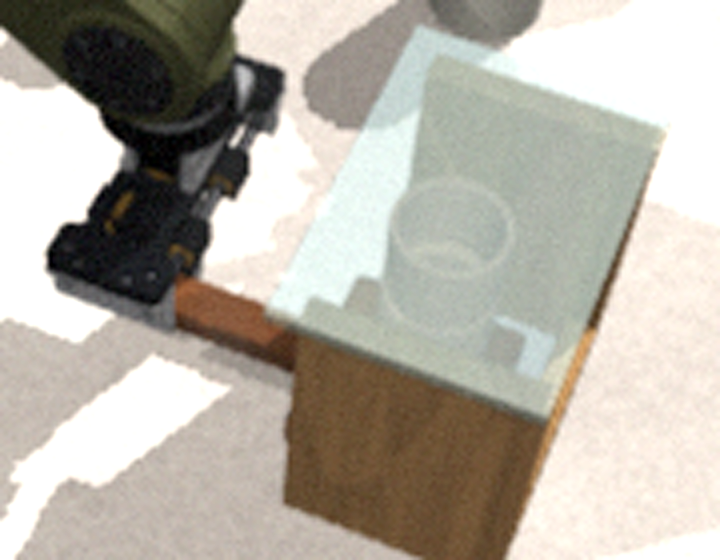

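View pics/t14.png

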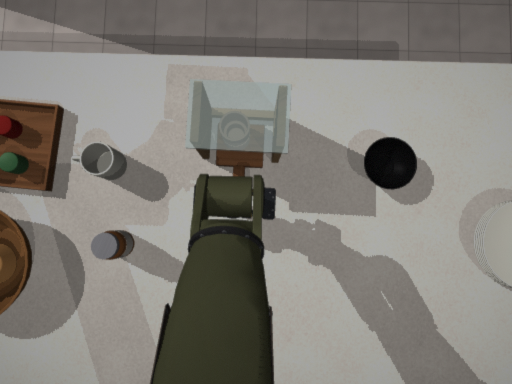

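View pics/w14.png

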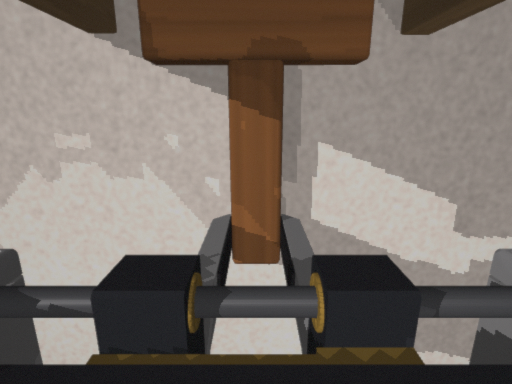

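Emit:
{"fn": "play_rows", "kwargs": {"deltas": [[[0,0.5,-3,0,0,0,25],[0,0.5,-4,0,0,0,25],[0,0.5,-3,0,0,0,25],[0,0,-1,0,0,0,25],[0,0,0,0,0,0,25]]]}}

```text
time_s: 17.7
ee_pos: [0.587, 0.0385, 0.005]
eef_rot: [0.005, 1.569, 3.125]
force: [-7.5, 1.6, 6.6]
grip_width: 0.0295
```

Emit:
{"fn": "play_rows", "kwargs": {"deltas": [[[0,0,-1.5,0,0,0,25],[0,0,-1.5,0,0,0,25],[0,0,0,0,0,0,25]]]}}

```text
time_s: 18.0
ee_pos: [0.5899, 0.0384, 0.005]
eef_rot: [-0.005, 1.569, 3.115]
force: [-6.7, 1.3, 8.4]
grip_width: 0.0296
```

Emit:
{"fn": "play_rows", "kwargs": {"deltas": [[[0,0,-1.5,0,0,0,25],[0,0,-1.5,0,0,0,25],[0,0,0,0,0,0,25]]]}}

```text
time_s: 18.3
ee_pos: [0.5926, 0.0384, 0.005]
eef_rot: [-0.002, 1.568, 3.117]
force: [-10.0, -0.3, 8.9]
grip_width: 0.0296
```

Emit:
{"fn": "play_rows", "kwargs": {"deltas": [[[0,0,-1,0,0,0,25],[0,0,-1,0,0,0,25],[0,0,0,0,0,0,25]]]}}

```text
time_s: 18.6
ee_pos: [0.5936, 0.0384, 0.0047]
eef_rot: [0.004, 1.565, 3.124]
force: [-15.6, 0.4, 11.8]
grip_width: 0.0298
```

Run:
```python
from h import *
c=shot('top','t15'); c=shot('scene','s15'); to([.592,.0364,.006],yawed(-.022,DN2))
a=cv2.resize(cv2.imread('pics/t15.png')[75:195,180:300],None,fx=5,fy=5,interpolation=cv2.INTER_CUBIC)
cv2.imwrite('pics/z15.png',cv2.convertScaleAbs(a,alpha=1.6))
```

```text
t 18.7 pos [0.5936 0.0383 0.0047] F [-15.53   1.26  12.7 ] w 0.0297
tool-frame shift mm [-1.3  2.   1.5]
rotvec [-0.0001  0.0055 -0.0001]
```

View pics/z15.png

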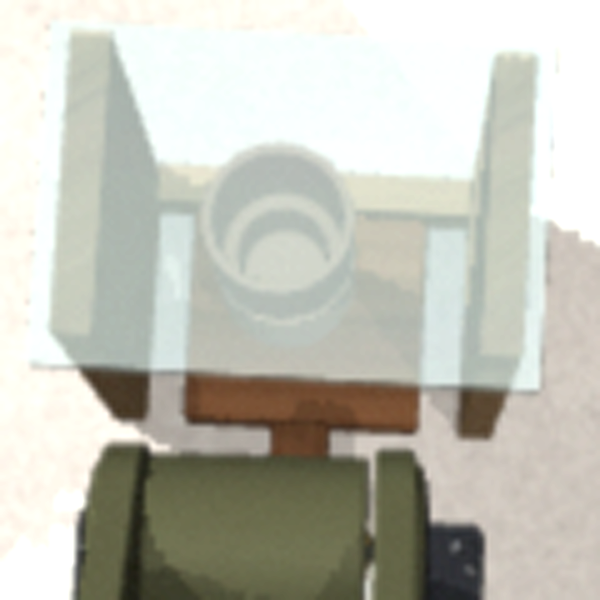

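The force step (−15 N) at TCP x = 0.5936 matches contact with the rail, and the top view shows the plate against the rail, straight between the panels. I'll relax and release.

Emit:
{"fn": "play_rows", "kwargs": {"deltas": [[[0,0,0.8,0,0,0,25],[0,0,0,0,0,0,28],[0,0,0,0,0,0,31],[0,0,0,0,0,0,35],[0,0,0,0,0,0,42],[0,0,0,0,0,0,50],[0,0,0,0,0,0,56],[0,0,0,0,0,0,56]]]}}

```text
time_s: 19.5
ee_pos: [0.5951, 0.0382, 0.0051]
eef_rot: [-2.892, 1.571, 0.228]
force: [-0.3, -0.7, -0.5]
grip_width: 0.056
```

Run:
```python
from h import *
c=shot('wrist','w16'); to([.592,.0364,.006],yawed(-.022,DN2))
```

```text
t 19.55 pos [0.595  0.0381 0.0051] F [0.45 0.25 0.12] w 0.0562
tool-frame shift mm [-0.9  1.8  3. ]
rotvec [-0.0003 -0.      0.    ]
```

View pics/w16.png

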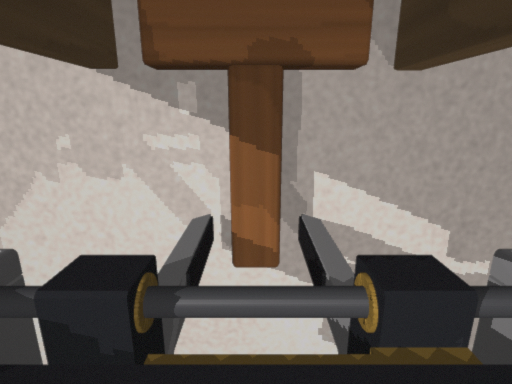

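Emit:
{"fn": "play_rows", "kwargs": {"deltas": [[[0,0,10,0,0,0,56],[0,0,20,0,0,0,56],[0,0,30,0,0,0,56],[-15,0,35,0,0,0,56],[-30,0,35,0,0,0,56],[-40,0,30,0,0,0,56],[-40,0,20,0,0,0,56],[-40,0,0,0,0,0,56],[-20,0,0,0,0,0,56],[0,0,0,0,0,0,56]]]}}

```text
time_s: 20.55
ee_pos: [0.4162, 0.0422, 0.1928]
eef_rot: [-3.105, 1.565, 0.015]
force: [-0.6, 0.1, -0.0]
grip_width: 0.056
```

Run:
```python
from h import *
shot('top','t17');shot('scene','s17'); to([.592,.0364,.006])
a=cv2.resize(cv2.imread('pics/t17.png')[75:225,180:300],None,fx=4,fy=4,interpolation=cv2.INTER_CUBIC)
b=cv2.resize(cv2.imread('pics/s17.png')[110:250,215:375],None,fx=2,fy=2,interpolation=cv2.INTER_CUBIC)
o=np.zeros((600,800,3),np.uint8);o[:,:480]=a;o[:280,480:]=b
cv2.imwrite('pics/z17.png',cv2.convertScaleAbs(o,alpha=1.6))
```

```text
t 20.65 pos [0.4149 0.0422 0.1895] F [0.18 0.01 0.22] w 0.0561
tool-frame shift mm [ 183.5    1.8 -177.2]
```

View pics/z17.png

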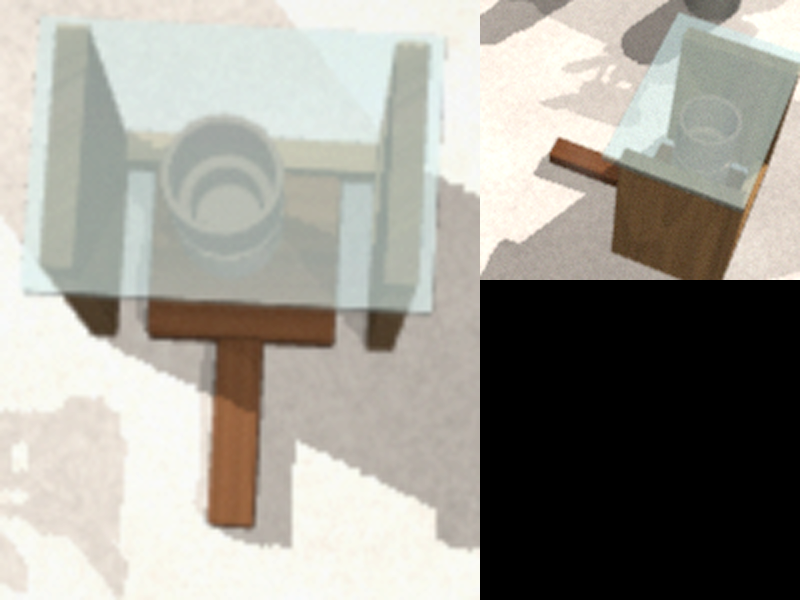

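View pics/s17.png

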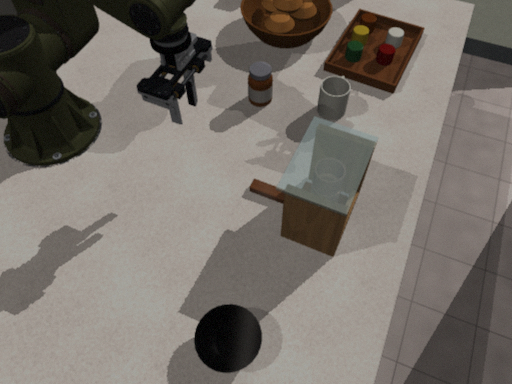

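Run:
```python
from h import *
T=dict(np.load('pics/t17.npz'))
t=lambda x,y,z:onz(T,180+x/4-3/8,75+y/4-3/8,z)
he=t(232,523,.02); hn=t(240,342,.02); print('handle end',he,'neck',hn)
d=hn-he; yaw=np.arctan2(d[1],d[0]); b=he+.174*np.array([np.cos(yaw),np.sin(yaw),0]); print('yaw',yaw,'board',b)
R=np.array([.755,.0317]); ry=-.022; e=b[:2]-R; c,s=np.cos(ry),np.sin(ry); print('in riser',c*e[0]+s*e[1],-s*e[0]+c*e[1],'dyaw',yaw-ry)
up=t(221,176,.163); print('stack rim',up, 'width',np.linalg.norm(t(159,176,.163)-t(283,176,.163)))
```

```text
handle end [0.57430521 0.03530572 0.02      ] neck [0.689146   0.03394643 0.02      ]
yaw -0.011835792317937126 board [0.74829303 0.03324634 0.02      ]
in riser -0.006739366663761242 0.001398427697909441 dyaw 0.010164207682062873
stack rim [0.75233198 0.04097328 0.163     ] width 0.06655119357121021
```

```bash
python3 -c "
from station import hand_in
print(hand_in())"
```

```text
the job is handed in; nothing more can be done
None
```

I nested the spare cup in the cup on the board and slid the board home under the glass, then handed in at about 20.7 s of the 64 s allowed. `hand_in` gives no verdict, so success rests on my own checks below.

- **Nesting:** The foot went into the mouth without touching. The shoulder seated at TCP z ≈ 0.1175, against 0.118 expected, with at most about 10 N. I then eased off and opened the gripper; the images showed the stack upright.
- **Slide:** I gripped the rear of the handle and pushed the board flat along the table. The push force rose to about 15.5 N at TCP x = 0.594, against about 0.592 predicted for the rail. I released and backed the arm clear of everything.
- **Final board position (top camera):** The board is at x = −7 mm and y = +1 mm in the riser frame, 0.01 rad from straight. Contact with the rail implies x = −10 mm, so that reading is about 3 mm off, which is within camera and picking error and inside the −24 to 0 mm limit.
- **Final cups:** The rim measured 66.5 mm wide when cast onto a height of 163 mm, which fits a nested stack. The stack sits about 4 mm and 8 mm (x and y) from the plate's centre. I judged its tilt only by eye, through the glass.
- **Bystanders:** The jar, mug and bowl look unmoved in the last scene picture; I did not measure them again.
- **Disagreements:** While locating the cups, the cameras differed by up to about 4 mm. I averaged estimates corrected against where the gripper actually closed on the spare cup.

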